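Push a full used-blade case through the drop-box flap

TASK

Get rid of the full orange case of used cutter blades: with your fingertips, push it along the feed tray of the yellow drop box and in through the red hanging flap until it drops into the box, then take your fingers out so that the flap swings shut behind it. Slide the case only, never pick it up, and leave everything else on the cutting table where it is.

Things in the scene. Friction and masses are not known exactly. Their poses are not given: they have to be found in the camera images.
- dropbox: Yellow sheet-steel drop box for used blades, fixed to the table, 134 mm wide. Origin on the table under the middle of the shut flap; x is the feed direction (tray to box), z up. Feed tray at x = -200 to 0 mm, box from x = 0 to 200 mm. Its top face is 168 mm above the table, from x = 0 back; the part beyond x = 12 mm is a clear window over the collecting well. Walls 4 mm.
- tray (a point): Middle of the steel feed tray's top face (x = -100 mm in the drop box's frame), box's axes. Flat and level, 100 mm above the table, 200 mm long, near end open. Side lips 14 mm high, inner faces at y = +-83 mm; over the last 60 mm they draw in to +-62 mm at the flap.
- lip (a point): Middle of the far edge of the throat: behind the flap the tray's floor goes on level, 126 mm wide, to this edge (x = 35 mm in the box's frame, 100 mm above the table); from here a steep chute drops to the well, its floor 4 mm above the table. The case tips in by itself once its middle is pushed past this edge.
- flap (a joint): Angle of the red flap about its level hinge along the box's y, 160 mm above the table at x = 0; the doorway is 126 mm wide. 0 = hanging shut, grows as the lower edge swings inwards, to 1.4 rad; never outwards. Plate 122 mm wide, 56 mm long, 3 mm thick, 90 g, no spring or latch: opens at a light push (under 2 N) of case or fingers, rests on what is under it, falls shut when nothing holds it.
- flap_edge (a point): Middle of the flap's lower edge, 104 mm above the table (4 mm above the tray) when shut.
- case: The orange case of used blades with black seam, catch and top plate: a closed flat plastic box 70 mm long (its x), 50 mm wide (its y) and 24 mm high, about 0.11 kg. It lies flat on the feed tray, turned up to 0.55 rad from the feed direction and up to 30 mm off the tray's middle line. Origin in the middle of its underside, z up.
- case_center (a point): Centre of the orange case, 12 mm above its underside, with the case's axes.
- new_case: Bystander: blue case of new blades with white seam, on the table, 70 x 50 x 24 mm; origin in the middle of its underside.
- weight_a: Bystander: dark steel pattern weight, a disc 68 mm across with a knob, 46 mm high; origin in the middle of its underside.
- weight_b: Bystander: green pattern weight, a disc 68 mm across with a knob, 46 mm high; origin in the middle of its underside.
- cone: Bystander: upright cone of blue thread, 60 mm across, 98 mm high; origin in the middle of its underside.
- pin_tin: Bystander: round pin tin with blue lid, 74 mm across, 26 mm high; origin in the middle of its underside.
- shears: Bystander: shears with orange handles lying flat, 195 mm long and 88 mm wide, 11 mm high; origin on the table near the pivot, blades along +x.
- chalk: Bystander: small open carton of tailor's chalk, 60 x 44 x 24 mm; origin in the middle of its underside.
Not all that is in view belongs to the job. Of the things that look like the case, the largest one is meant.

How it is judged (in metres and radians):
On the way, in this order (a step that is already met when the one before it is completed fails the run):
1. the case, sliding on the tray, has pushed into the doorway and the flap is swung open over it (value of joint flap above 0.4 rad and x of case_center in the frame of dropbox above -0.025 m and z of case_center in the frame of dropbox above 0.102 m), for 0.05 s.
2. the case has dropped off the end of the throat into the box (z of case_center in the frame of dropbox below 0.07 m and x of case_center in the frame of dropbox between 0.05 and 0.196 m and y of case_center in the frame of dropbox between -0.063 and 0.063 m), for 0.1 s.
At the end, for the whole second after the job is handed in: The orange case lies at rest in the collecting well (its centre beyond the throat and more than 30 mm below tray level) and the flap hangs still and shut (within 0.08 rad) (all of step 2 and value of joint flap below 0.08 rad and velocity of joint flap between -0.1 and 0.1 rad/s and linear speed of case below 0.02 m/s); the robot touches nothing.
It fails at once if the case is lifted: its centre rises more than 15 mm above where it lies on the tray (z of case_center in the frame of dropbox above 0.127 m).
It fails at once if the case is knocked off the tray onto the table (z of case_center in the frame of dropbox below 0.09 m and (x of case_center in the frame of dropbox below 0 m or y of case_center in the frame of dropbox above 0.075 m or y of case_center in the frame of dropbox below -0.075 m)).
It fails at once if a bystander (blue case, pattern weight, thread cone, pin tin, shears, chalk) is moved more than 25 mm (distance of any of new_case, weight_a, weight_b, cone, pin_tin, shears, chalk from where it was at the start of the episode above 0.025 m).
It fails at once if a bystander is tipped over (angle between any of new_case, weight_a, weight_b, cone, pin_tin, shears, chalk's own z axis and vertical above 0.4 rad).
It also fails if it takes over 38 s, if anything falls off the work surface, if the arm or the gripper's body presses on something with over 40 N, if the wrist force passes 120 N, or if a joint passes its speed limit or range.

ROBOT

A 6-joint arm with a two-finger parallel gripper is mounted at the origin on the work surface. World frame = base frame: x ahead of the robot, y to its left, z up, the work surface at z = 0. Lengths are in m, angles in degrees, forces in N, time in s.
With the tool pointing down it reaches from about 0.375 to 0.9 m from the base axis. Payload 3.1 kg.
Tool frame: the origin (TCP) lies at the very end of the fingers, on their centre line; the grasp point (between the pads) lies grip_point_offset behind it (grip_point_offset is the distance from the TCP to the grasp point, in m); z points along the fingers, y is the line along which they close (so a half turn about z gives the same grasp; the last joint's range is limited). The gripper opens to 87 mm and grips with 3 to 60 N. Pads are 19 mm wide; open, the fingers measure 117 mm over their backs; the gripper's body (75 mm by 190 mm) begins 51 mm behind the grasp point.
Start: joints at [53.371, 30.224, 82.088, -0, 67.689, -10.227], TCP at [0.278, 0.56, 0.194] pointing down, gripper open.
Joint ranges: [-176.69, 176.69], [-43.24, 126.21], [12.49, 139.97], [-82, 262], [0, 151.66], [-163.58, 163.58]. Speed limits (degrees/s): [159.86, 159.86, 180, 180, 180, 180].

INTERFACE

Orientations are given as a 3x3 rotation matrix whose columns are the frame's x, y, z axes.
In Python, from rig import * gives the robot as it stands.
- The arm moves only by the tool move_arm, never from a script. Its argument "increments" is a list of rows, each a list of 3 entries, a list of its own where there are three numbers: the shift along the tool's x, y, z in units of 30 mm (1.0 is 30 mm), then the turn, a rotation vector about the tool's x, y, z in units of 120 degrees (1.0 is 120 degrees), then the closure, from 0 (fully open) to 1 (shut). A call has 1 to 20 rows; each row shifts and turns the commanded pose from where the row before left it, along the tool's axes as they then stand; what a row does not reach is not made up. A row lasts 1/12 s, in which the tool goes at most 41.7 mm and 7.16 degrees, less where a joint would pass 70% of its speed; a pose out of reach is approached as far as the arm can. A call with a number of a shift or a turn outside -1 to 1 is refused whole. A call with a gripper value outside its range is refused whole. The fingers move at their own pace and stop on an object; the grip force is fixed at half the most. Time passes only in rows, so rows that do not move let the fingers close. It gives the time, the measured TCP pose, the force, the opening and the grip force at its end, in the units of the state.
- read_state(): the state, without advancing time (a new reading comes with each control period).
- capture(name): name is "side" or "top"; returns a dict with "img" (400x640x3 uint8, red, green, blue), "mtx" (3x3 intrinsics, pixels), "eye" and "rotation" of the camera in the world. Camera axes: x right, y down, z forward; pixel columns grow to the right and rows downward; lengths in m; the calibration is good to about 2 mm. A picture is of the moment at which its call begins. There is no depth.
- hand_in(): hands the job in; it is judged then, once.
Trained networks look in a picture, given as the dict that the camera call returned (one of the last four; its "shot" number tells which), for a name from the list of things; names that differ only in an ending like _2 or _b are one class to them, and where a whole thing is asked for, a point or a joint stands for the part that bears it (a point fixed in the world has none). Each returns a list of dicts, best first, with "confidence" (0 to 1); they miss things now and then, are a little off and sometimes report something else, mostly with a low value. They report only what shows in the picture. A call takes as long as a camera call. They do not tell look-alikes from the thing itself.
- search_frame(picture, label): "extent" ([left, top, right, bottom] as shares, 0 to 1, of the picture: columns of its width, rows of its height, round what is visible of it).
- pinpoint(picture, label): "xy" ([column, row] as shares, 0 to 1, of the picture: columns of its width, rows of its height: a listed point, or the origin of a listed thing).
The state is a dict: "time_s": time; "joint_positions": joint angles; "qvel": joint speeds; "tau": joint torques, N m; "position": TCP position; "tcp_rot": TCP orientation; "force": force on the tool from outside, world axes, zero at the start; "moment": the same for the moment, N m; "opening": opening from 0.0 (shut) to 1.0 (fully open); "grasp_force": force on a finger pad.
Only numpy, scipy, OpenCV 4.12 (cv2) and the standard library are available. Lean on these libraries where they do the work, as an engineer would, in place of code of your own. Each camera call takes 0.05 s, during which the arm holds its last target. There are 200 camera calls.

## Working session

There is one attempt and no reset: what is moved stays moved. The work goes in short steps, Python scripts to look and compute and a tool call to move; the robot and the scene stay as the last step left them, time stands still between calls to the robot, and variables do not carry over. Pictures are saved under pics/ and viewed, at most 10 in all, crops included, and the job is handed in when it is done.

Besides the shell and the picture viewer there is one more tool, called after ">>>" by a JSON object that holds its "fn" and its "kwargs", one argument or row to a line. move_arm: Moves the arm, as the interface text tells. Its arguments: {"type":"object","properties":{"increments":{"type":"array"}},"required":["increments"]}

```bash
mkdir -p pics
cat > h.py <<'E'
from rig import *
import numpy as np, cv2
def ray(p,xy):
    K=np.array(p["mtx"]);R=np.array(p["rotation"])
    d=R@np.linalg.solve(K,[xy[0],xy[1],1]);return np.array(p["eye"]),d
def atz(p,xy,z):
    e,d=ray(p,xy);return e+d*(z-e[2])/d[2]
def proj(p,X):
    c=np.array(p["rotation"]).T@(np.array(X)-np.array(p["eye"]));u=np.array(p["mtx"])@c;return u[:2]/u[2]
E
python3 - <<'E'
from h import *
for n in("top","side"):
    p=capture(n);cv2.imwrite(f"pics/{n}0.png",p["img"][:,:,::-1]);print(n,p["eye"])
    for l in("case","case_center","tray","flap","lip","flap_edge","dropbox","new_case"):
        for r in pinpoint(p,l)[:3]:
            xy=np.array(r["xy"])*[640,400];z={"case":.1,"case_center":.112,"tray":.1,"lip":.1,"flap_edge":.104}.get(l,0)
            print(l,round(r["confidence"],2),xy.round(),atz(p,xy,z).round(3))
E
```

```text
top [ 0.44565176 -0.0088563   1.07782437]
case 0.73 [340. 191.] [ 0.616 -0.071  0.1  ]
case 0.72 [334. 270.] [ 0.41  -0.057  0.1  ]
case 0.54 [353. 146.] [ 0.737 -0.104  0.1  ]
case_center 0.84 [359. 148.] [ 0.73  -0.118  0.112]
case_center 0.76 [333. 273.] [ 0.405 -0.054  0.112]
case_center 0.6 [338. 190.] [ 0.617 -0.064  0.112]
tray 0.61 [344. 200.] [ 0.592 -0.08   0.1  ]Traceback (most recent call last):
  File "<stdin>", line 5, in <module>
ValueError: it knows: case, case_center, chalk, cone, dropbox, flap_edge, lip, new_case, pin_tin, shears, tray, weight
```

Run:
```python
from h import *
for n in("top","side"):
    p=capture(n);cv2.imwrite(f"pics/{n}0.png",p["img"][:,:,::-1]);print(n,p["eye"])
    for l in("case_center","tray","lip","flap_edge","dropbox","new_case"):
        for r in pinpoint(p,l)[:3]:
            xy=np.array(r["xy"])*[640,400];z={"case":.1,"case_center":.112,"tray":.1,"lip":.1,"flap_edge":.104}.get(l,0)
            print(l,round(r["confidence"],2),xy.round(),atz(p,xy,z).round(3))
```

```text
top [ 0.44565176 -0.0088563   1.07782437]
case_center 0.84 [339. 192.] [ 0.612 -0.067  0.112]
case_center 0.84 [358. 149.] [ 0.727 -0.115  0.112]
case_center 0.57 [335. 269.] [ 0.414 -0.058  0.112]
tray 0.8 [344. 201.] [ 0.59  -0.082  0.1  ]
flap_edge 0.64 [396. 163.] [ 0.693 -0.217  0.104]
flap_edge 0.36 [453. 245.] [ 0.478 -0.363  0.104]
dropbox 0.85 [303. 204.] [0.592 0.03  0.   ]
new_case 0.76 [236. 249.] [0.461 0.215 0.   ]
new_case 0.62 [276. 271.] [0.402 0.101 0.   ]
side [ 0.39982323 -0.95869817  0.71429608]
case_center 0.89 [323. 211.] [ 0.606 -0.065  0.112]
case_center 0.68 [253. 248.] [ 0.396 -0.188  0.112]
case_center 0.47 [379. 245.] [ 0.706 -0.25   0.112]
tray 0.64 [319. 220.] [ 0.589 -0.088  0.1  ]
lip 0.58 [315. 198.] [0.6  0.03 0.1 ]
flap_edge 0.93 [313. 201.] [0.589 0.008 0.104]
dropbox 0.73 [318. 229.] [0.604 0.002 0.   ]
dropbox 0.64 [376. 276.] [ 0.71 -0.24  0.  ]
dropbox 0.16 [321. 222.] [0.621 0.04  0.   ]
new_case 0.65 [267. 200.] [0.464 0.219 0.   ]
```

View pics/top0.png

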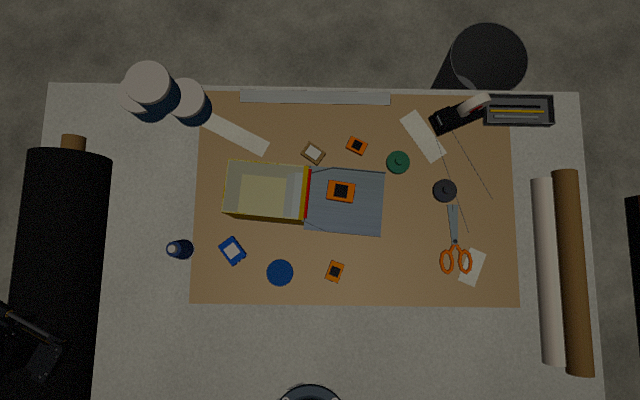

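View pics/side0.png

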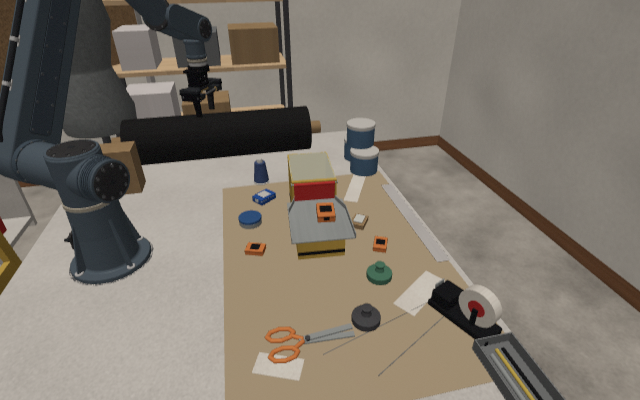

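The three orange cases in the top picture are at (340,191) on the tray, and at (357,145) and (334,270) on the table. The one on the tray is the largest and lies where the task says, so it fits. The feed runs towards image left, which is about world +y. I'll confirm in a crop and measure it.

Run:
```python
from h import *
p=capture("top");im=p["img"]
cv2.imwrite("pics/crop.png",cv2.resize(im[140:260,210:400,::-1],None,fx=4,fy=4,interpolation=cv2.INTER_CUBIC))
hsv=cv2.cvtColor(im,cv2.COLOR_RGB2HSV)
def blobs(lo,hi,zs,close=0):
    m=cv2.inRange(hsv,lo,hi)
    if close:m=cv2.morphologyEx(m,cv2.MORPH_CLOSE,np.ones((close,close)))
    for c in cv2.findContours(m,cv2.RETR_EXTERNAL,cv2.CHAIN_APPROX_NONE)[0]:
        if cv2.contourArea(c)<60:continue
        b=cv2.boxPoints(cv2.minAreaRect(c));print("blob",cv2.contourArea(c),b.round(1).tolist())
        for z in zs:
            w=np.array([atz(p,q,z)[:2] for q in b]);e=np.diff(w,axis=0)
            print(z,"c",w.mean(0).round(4),"L",np.linalg.norm(e,axis=1)[:2].round(3),"ang",np.degrees(np.arctan2(e[:2,1],e[:2,0])).round(1))
print("orange");blobs((5,150,90),(18,255,255),(.118,.024),5)
print("red");blobs((0,150,60),(4,255,255),(.15,))
print("tray");blobs((95,30,60),(125,140,255),(.1,.114),5)
```

```text
orange
blob 241.0 [[324.1000061035156, 277.70001220703125], [331.3999938964844, 259.6000061035156], [344.29998779296875, 264.70001220703125], [337.1000061035156, 282.79998779296875]]
0.118 c [ 0.4088 -0.0563] L [0.048 0.035] ang [ -21.4 -110.8]
0.024 c [ 0.4052 -0.0609] L [0.053 0.038] ang [ -21.4 -110.8]
blob 616.5 [[440.0, 244.0], [472.0, 244.0], [472.0, 273.0], [440.0, 273.0]]
0.118 c [ 0.4447 -0.3631] L [0.082 0.072] ang [-89.1 177.5]
0.024 c [ 0.4446 -0.3978] L [0.089 0.08 ] ang [-89.1 177.5]
blob 460.5 [[325.70001220703125, 197.8000030517578], [328.79998779296875, 179.3000030517578], [355.1000061035156, 183.6999969482422], [352.0, 202.1999969482422]]
0.118 c [ 0.6129 -0.0702] L [0.049 0.069] ang [ -8.6 -98.6]
0.024 c [ 0.6293 -0.0762] L [0.054 0.076] ang [ -8.6 -98.6]
blob 210.5 [[345.3999938964844, 146.1999969482422], [351.0, 135.0], [367.3999938964844, 143.1999969482422], [361.79998779296875, 154.39999389648438]]
0.118 c [ 0.7361 -0.1114] L [0.034 0.048] ang [ -25.4 -116.5]
0.024 c [ 0.7646 -0.1214] L [0.037 0.053] ang [ -25.4 -116.5]
red
blob 60.0 [[303.79998779296875, 217.0], [308.79998779296875, 168.8000030517578], [311.1000061035156, 169.0], [306.1000061035156, 217.1999969482422]]
0.15 c [0.6007 0.0136] L [0.122 0.006] ang [ -4.7 -95. ]
tray
blob 2696.5 [[303.3999938964844, 228.1999969482422], [308.8999938964844, 175.0], [384.70001220703125, 182.8000030517578], [379.20001220703125, 236.10000610351562]]
0.1 c [ 0.5777 -0.0812] L [0.141 0.201] ang [ -4.7 -95. ]
0.114 c [ 0.5758 -0.0801] L [0.139 0.198] ang [ -4.7 -95. ]
```

View pics/crop.png

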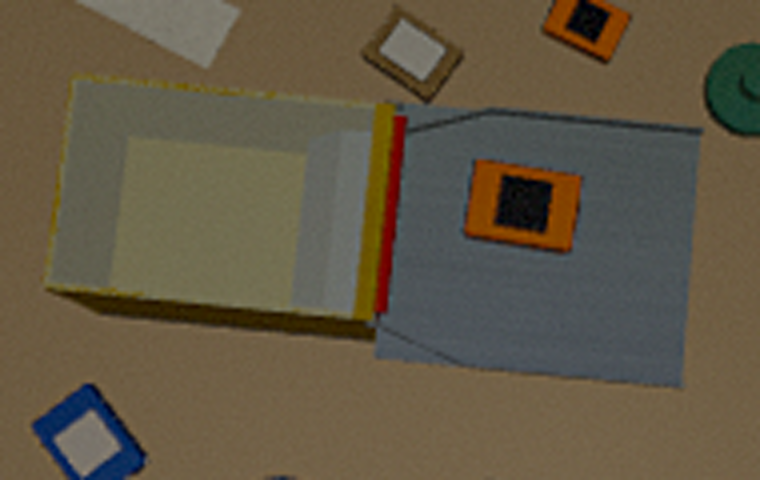

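The crop confirms it: a 69 x 49 mm orange case at crop (523,205), full image (340,191), with the red flap at crop x≈390. The other two are about 53 x 38 mm.

My plan is to tilt the tool 45° forward with the fingers nearly closed, and push along the feed with the box origin at about (0.600, 0.014) and heading 85.1°.

```bash
cat >> h.py <<'E'
from scipy.spatial.transform import Rotation as Ro
O=np.array([.600,.014,0]);a=np.radians(85.1)
f=np.array([np.cos(a),np.sin(a),0]);l=np.array([-f[1],f[0],0]);Z=np.array([0,0,1.])
def W(x,y,z):return O+x*f+y*l+z*Z
def B(P):P=np.array(P)-O;return np.array([P@f,P@l,P[2]])
def tgt(s,t=45):
    t=np.radians(t);z=np.sin(t)*f-np.cos(t)*Z;y=s*l;return np.column_stack([np.cross(y,z),y,z])
def to(P):
    s=read_state();R=np.array(s["tcp_rot"]);return (R.T@(P-np.array(s["position"])))/.03
E
python3 - <<'E'
from h import *
s=read_state();R=np.array(s["tcp_rot"]);print(R.round(3),grip_point_offset if "grip_point_offset" in globals() else "")
print("up .31",to(np.array(s["position"])+[0,0,.116]))
print("via",to(W(-.15,-.02,.31))-to(np.array([*s["position"][:2],.31]))+0)
for k in(1,-1):
    v=(Ro.from_matrix(R).inv()*Ro.from_matrix(tgt(k))).as_rotvec(degrees=True);print(k,v.round(2),np.linalg.norm(v),v/120)
E
```

```text
[[-0.896  0.445  0.   ]
 [ 0.445  0.896  0.   ]
 [ 0.     0.    -1.   ]] 0.0187
up .31 [ 3.72961650e-05  1.04257781e-04 -3.86666667e+00]
via [-2.01606356e+01 -1.59291403e+01 -6.23961521e-04]
1 [ -43.45  -29.58 -104.91] 117.34151170962961 [-0.36210439 -0.24653919 -0.87423195]
-1 [-26.83  39.4   64.77] 80.4202491446065 [-0.2235617   0.32835621  0.53974856]
```

>>> {"fn": "move_arm", "kwargs": {
  "increments": [
    [[0,0,-0.97],[0,0,0],0.8],
    [[0,0,-0.97],[0,0,0],0.8],
    [[0,0,-0.97],[0,0,0],0.8],
    [[0,0,-0.97],[0,0,0],0.8],
    [[-0.81,-0.64,0],[0,0,0],0.8],
    [[-0.81,-0.64,0],[0,0,0],0.8],
    [[-0.81,-0.64,0],[0,0,0],0.8],
    [[-0.81,-0.64,0],[0,0,0],0.8],
    [[-0.81,-0.64,0],[0,0,0],0.8],
    [[-0.81,-0.64,0],[0,0,0],0.8],
    [[-0.81,-0.64,0],[0,0,0],0.8],
    [[-0.81,-0.64,0],[0,0,0],0.8],
    [[-0.81,-0.64,0],[0,0,0],0.8],
    [[-0.81,-0.64,0],[0,0,0],0.8],
    [[-0.81,-0.64,0],[0,0,0],0.8],
    [[-0.81,-0.64,0],[0,0,0],0.8],
    [[-0.81,-0.64,0],[0,0,0],0.8],
    [[-0.81,-0.64,0],[0,0,0],0.8],
    [[-0.81,-0.64,0],[0,0,0],0.8],
    [[-0.81,-0.64,0],[0,0,0],0.8]
  ]
}}

```text
time_s: 2.62
position: [0.4899, 0.1103, 0.3111]
tcp_rot: [[-0.896, 0.445, 0.0], [0.445, 0.896, 0.0], [-0.0, 0.0, -1.0]]
force: [0.7, -0.2, 0.0]
opening: 0.197
grasp_force: 0.0
```

>>> {"fn": "move_arm", "kwargs": {
  "increments": [
    [[-0.81,-0.64,0],[0,0,0],0.8],
    [[-0.81,-0.64,0],[0,0,0],0.8],
    [[-0.81,-0.64,0],[0,0,0],0.8],
    [[-0.81,-0.64,0],[0,0,0],0.8],
    [[-0.81,-0.64,0],[0,0,0],0.8],
    [[-0.81,-0.64,0],[0,0,0],0.8],
    [[-0.81,-0.64,0],[0,0,0],0.8],
    [[-0.81,-0.64,0],[0,0,0],0.8],
    [[-0.81,-0.64,0],[0,0,0],0.8],
    [[0,0,0],[0,0,0],0.8]
  ]
}}

```text
time_s: 3.45
position: [0.6109, -0.1462, 0.3102]
tcp_rot: [[-0.894, 0.449, 0.002], [0.449, 0.894, -0.004], [-0.004, -0.002, -1.0]]
force: [0.1, -0.2, 0.4]
opening: 0.201
grasp_force: 0.0
```

Run:
```python
from h import *
s=read_state();R=np.array(s["tcp_rot"]);print(s["time_s"],B(s["position"]),np.array(s["joint_positions"]).round(1),s["opening"],s["force"])
for k in(1,-1):
    v=(Ro.from_matrix(R).inv()*Ro.from_matrix(tgt(k))).as_rotvec(degrees=True);print(k,v/120,np.linalg.norm(v))
```

```text
3.45 [-0.15871526 -0.02450636  0.31024568] [-23.6  24.5  73.1  -0.1  82.1 -86.9] 0.20050001620776203 [ 0.10727311 -0.16636158  0.3907263 ]
1 [-0.36521952 -0.2458242  -0.87532422] 117.57595613083714
-1 [-0.22271388  0.33088466  0.53785704] 80.35309083429824
```

>>> {"fn": "move_arm", "kwargs": {
  "increments": [
    [[0,0,0],[-0.0186,0.0276,0.0448],0.8],
    [[0,0,0],[-0.0186,0.0276,0.0448],0.8],
    [[0,0,0],[-0.0186,0.0276,0.0448],0.8],
    [[0,0,0],[-0.0186,0.0276,0.0448],0.8],
    [[0,0,0],[-0.0186,0.0276,0.0448],0.8],
    [[0,0,0],[-0.0186,0.0276,0.0448],0.8],
    [[0,0,0],[-0.0186,0.0276,0.0448],0.8],
    [[0,0,0],[-0.0186,0.0276,0.0448],0.8],
    [[0,0,0],[-0.0186,0.0276,0.0448],0.8],
    [[0,0,0],[-0.0186,0.0276,0.0448],0.8],
    [[0,0,0],[-0.0186,0.0276,0.0448],0.8],
    [[0,0,0],[-0.0186,0.0276,0.0448],0.8],
    [[0,0,0],[0,0,0],0.8],
    [[0,0,0],[0,0,0],0.8]
  ]
}}

```text
time_s: 4.62
position: [0.608, -0.1405, 0.3103]
tcp_rot: [[0.058, 0.997, 0.055], [0.702, -0.08, 0.708], [0.71, -0.002, -0.704]]
force: [-0.1, 0.1, 0.5]
opening: 0.202
grasp_force: 0.0
```

Run:
```python
from h import *
s=read_state();R=np.array(s["tcp_rot"]);print(s["time_s"],B(s["position"]),np.array(s["joint_positions"]).round(1),s["force"])
v=(Ro.from_matrix(R).inv()*Ro.from_matrix(tgt(-1))).as_rotvec(degrees=True);print(v)
for P in((-.155,-.02,.16),(-.155,-.02,.112)):print(P,to(W(*P)))
print("dir f",R.T@f,"up",R.T@Z)
```

```text
4.6167 [-0.15326882 -0.02120432  0.31030134] [-41.7  35.4  69.2  35.6 103.9 -37.3] [-0.11806889  0.12722721  0.48184781]
[-0.32495393 -0.26021202  0.13470957]
(-0.155, -0.02, 0.16) [-3.59922708 -0.0287726   3.48571721]
(-0.155, -0.02, 0.112) [-4.73572882 -0.02503665  4.61192761]
dir f [0.70388149 0.00567814 0.71029474] up [ 0.71031358 -0.00233497 -0.7038815 ]
```

>>> {"fn": "move_arm", "kwargs": {
  "increments": [
    [[-0.6,0,0.58],[0,0,0],0.8],
    [[-0.6,0,0.58],[0,0,0],0.8],
    [[-0.6,0,0.58],[0,0,0],0.8],
    [[-0.6,0,0.58],[0,0,0],0.8],
    [[-0.6,0,0.58],[0,0,0],0.8],
    [[-0.6,0,0.58],[0,0,0],0.8],
    [[-0.28,0,0.28],[0,0,0],0.8],
    [[-0.28,0,0.28],[0,0,0],0.8],
    [[-0.28,0,0.28],[0,0,0],0.8],
    [[-0.28,0,0.28],[0,0,0],0.8],
    [[0,0,0],[0,0,0],0.8],
    [[0,0,0],[0,0,0],0.8]
  ]
}}

```text
time_s: 5.62
position: [0.6081, -0.1417, 0.1131]
tcp_rot: [[0.058, 0.997, 0.056], [0.701, -0.08, 0.708], [0.711, -0.002, -0.704]]
force: [0.6, -0.7, 0.6]
opening: 0.199
grasp_force: 0.0
```

Run:
```python
from h import *
s=read_state();R=np.array(s["tcp_rot"]);print(s["time_s"],B(s["position"]),s["force"])
print(to(W(-.1,-.02,.112)),to(W(0.006,-.02,.112)))
p=capture("side");q=capture("top")
A=cv2.resize(p["img"][140:280,220:420],None,fx=3.9,fy=3.9,interpolation=cv2.INTER_CUBIC)
cv2.imwrite("pics/s1.png",A[:,:,::-1])
```

```text
5.6167 [-0.15448212 -0.02138254  0.113129  ] [ 0.56808766 -0.68718885  0.5722567 ]
[ 1.25108765 -0.03663411  1.31722838] [ 3.73703111 -0.01839928  3.82804439]
```

View pics/s1.png

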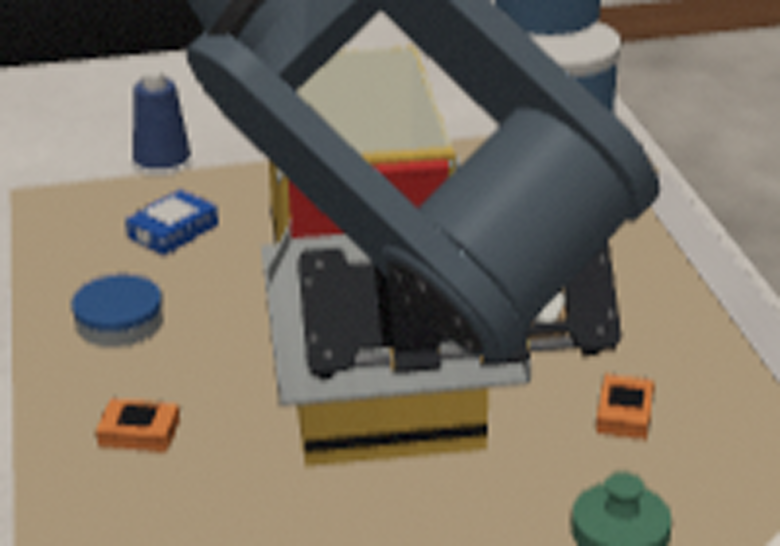

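The gripper is behind the case and clear of the tray lips and bystanders. The arm hides the case itself. I'll start pushing.

>>> {"fn": "move_arm", "kwargs": {
  "increments": [
    [[0.2,0,0.2],[0,0,0],0.8],
    [[0.2,0,0.2],[0,0,0],0.8],
    [[0.2,0,0.2],[0,0,0],0.8],
    [[0.2,0,0.2],[0,0,0],0.8],
    [[0.15,0,0.15],[0,0,0],0.8],
    [[0.15,0,0.15],[0,0,0],0.8],
    [[0.15,0,0.15],[0,0,0],0.8],
    [[0.15,0,0.15],[0,0,0],0.8],
    [[0.15,0,0.15],[0,0,0],0.8],
    [[0.15,0,0.15],[0,0,0],0.8]
  ]
}}

```text
time_s: 6.55
position: [0.6139, -0.0694, 0.1134]
tcp_rot: [[0.058, 0.997, 0.056], [0.701, -0.081, 0.708], [0.71, -0.002, -0.704]]
force: [-0.3, -0.6, 1.1]
opening: 0.198
grasp_force: 0.0
```

Run:
```python
from h import *
s=read_state();print(s["time_s"],B(s["position"]),s["force"])
p=capture("side");q=capture("top")
A=cv2.resize(p["img"][170:240,260:380],(600,350),interpolation=cv2.INTER_CUBIC)
C=cv2.resize(q["img"][150:250,250:400],(375,250),interpolation=cv2.INTER_CUBIC)
o=np.zeros((600,600,3),np.uint8);o[:350]=A;o[350:,:375]=C
cv2.imwrite("pics/s2.png",o[:,:,::-1])
```

```text
6.55 [-0.08189725 -0.02100685  0.11343859] [-0.33880115 -0.61260437  1.13378285]
```

View pics/s2.png

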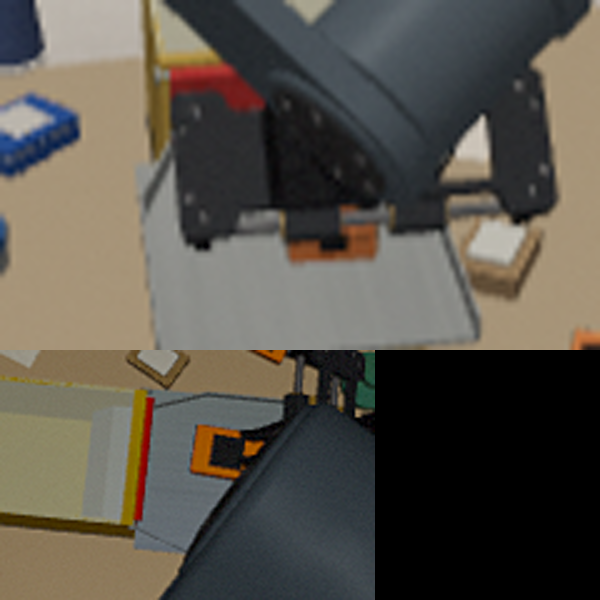

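The case looks unmoved in the top view, with its left edge still at about column 327, although the TCP reads where the case is. I need a closer look before moving on.

Run:
```python
from h import *
s=read_state();P=np.array(s["position"]);R=np.array(s["tcp_rot"])
out=[]
for n,(x0,y0) in(("side",(280,180)),("top",(290,155))):
    p=capture(n)
    for r in pinpoint(p,"case_center")[:3]:
        xy=np.array(r["xy"])*[640,400];print(n,round(r["confidence"],2),xy.round(1),B(atz(p,xy,.112)).round(3))
    im=cv2.resize(p["img"][y0:y0+60,x0:x0+100],None,fx=8,fy=8,interpolation=cv2.INTER_CUBIC)[:295]if 0 else cv2.resize(p["img"][y0:y0+50,x0:x0+130],(780,300),interpolation=cv2.INTER_CUBIC)
    for Q,c in((P,(0,255,0)),(P-.07*R[:,2],(255,0,255)),(P+.016*R[:,1],(255,255,0)),(P-.016*R[:,1],(255,255,0))):
        u=(proj(p,Q)-[x0,y0]+.5)*6;cv2.circle(im,tuple(int(v) for v in u),4,c,1)
        print(proj(p,Q).round(1))
    out.append(im)
cv2.imwrite("pics/s3.png",np.vstack(out)[:,:,::-1])
```

```text
side 0.69 [380.  243.5] [-0.247 -0.133  0.112]
side 0.68 [255.5 248.5] [-0.222  0.179  0.112]
side 0.62 [326.4 211.3] [-0.081 -0.021  0.112]
[326.3 210.9]
[329.3 205.6]
[331.9 210.4]
[320.8 211.3]
top 0.88 [338.7 190.7] [-0.079 -0.021  0.112]
top 0.5 [355.2 145.7] [-0.111 -0.145  0.112]
top 0.41 [186.1 249. ] [0.29  0.167 0.112]
[339.7 190.7]
[361.1 189.2]
[340.2 184.7]
[339.1 196.8]
```

View pics/s3.png

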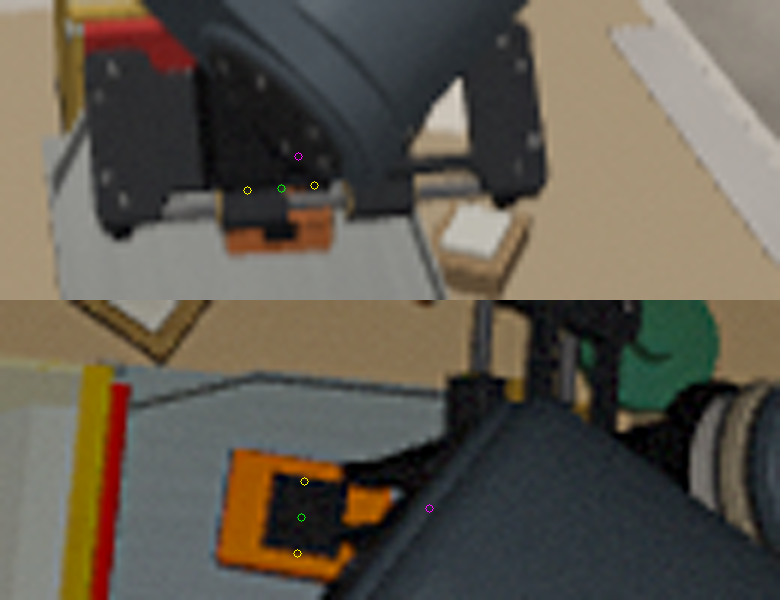

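Run:
```python
from h import *
p=capture("side");im=cv2.imread("pics/side0.png")
P=np.array([.278,.56,.194]);R=np.array([[-.896,.445,0],[.445,.896,0],[0,0,-1]])
x0,y0=160,50;c=cv2.resize(im[y0:y0+80,x0:x0+80],(560,560),interpolation=cv2.INTER_CUBIC)
for d in(0,.025,.07):
  for k in(-.051,.051):
    u=(proj(p,P-d*R[:,2]+k*R[:,1])-[x0,y0]+.5)*7;cv2.circle(c,tuple(int(v) for v in u),4,(0,255,0) if d==0 else (255,255,0),1)
cv2.imwrite("pics/s4.png",cv2.convertScaleAbs(c,alpha=1.6,beta=30))
```

```text
(no output)
```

View pics/s4.png

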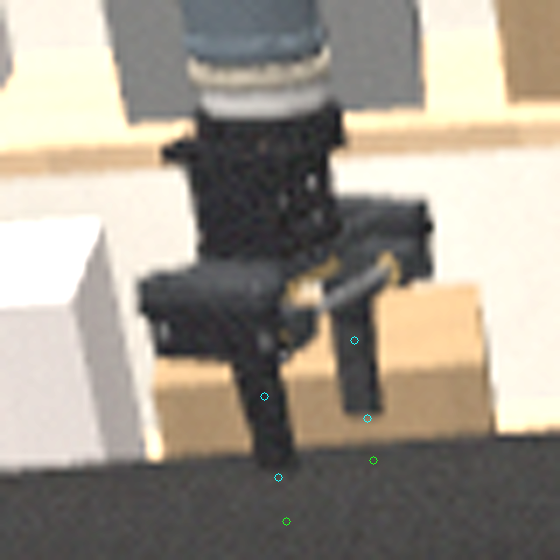

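The fingers actually end about 25–30 mm behind the reported TCP: the finger ends in the start picture sit above the green TCP dots at rows 520 and 460. They passed just over the case without moving it. I'll back off, come down behind the case with this offset taken into account, and feel for the tray.

>>> {"fn": "move_arm", "kwargs": {
  "increments": [
    [[0,0,-0.35],[0,0,0],0.8],
    [[0,0,-0.35],[0,0,0],0.8],
    [[0,0,-0.35],[0,0,0],0.8],
    [[-0.25,0,-0.25],[0,0,0],0.8],
    [[-0.25,0,-0.25],[0,0,0],0.8],
    [[-0.25,0,-0.25],[0,0,0],0.8],
    [[-0.17,0,0.17],[0,0,0],0.8],
    [[-0.17,0,0.17],[0,0,0],0.8],
    [[-0.17,0,0.17],[0,0,0],0.8],
    [[-0.1,0,0.1],[0,0,0],0.8],
    [[-0.07,0,0.07],[0,0,0],0.8],
    [[0,0,0],[0,0,0],0.8],
    [[0,0,0],[0,0,0],0.8]
  ]
}}

```text
time_s: 7.98
position: [0.6094, -0.1233, 0.1064]
tcp_rot: [[0.058, 0.997, 0.055], [0.701, -0.08, 0.709], [0.711, -0.003, -0.703]]
force: [0.2, -0.1, 0.3]
opening: 0.2
grasp_force: 0.0
```

>>> {"fn": "move_arm", "kwargs": {
  "increments": [
    [[-0.05,0,0.05],[0,0,0],0.8],
    [[-0.05,0,0.05],[0,0,0],0.8],
    [[-0.05,0,0.05],[0,0,0],0.8],
    [[0,0,0],[0,0,0],0.8]
  ]
}}

```text
time_s: 8.32
position: [0.6093, -0.1237, 0.1]
tcp_rot: [[0.058, 0.997, 0.056], [0.701, -0.081, 0.708], [0.71, -0.002, -0.704]]
force: [-0.5, 0.3, -0.5]
opening: 0.204
grasp_force: 0.0
```

Run:
```python
from h import *
s=read_state();print(s["time_s"],B(s["position"]),s["force"])
p=capture("top");x0,y0=290,155
P=np.array(s["position"]);R=np.array(s["tcp_rot"])
for r in pinpoint(p,"case_center")[:1]:
    xy=np.array(r["xy"])*[640,400];print(xy,B(atz(p,xy,.112)).round(3))
im=cv2.resize(p["img"][y0:y0+70,x0:x0+100],(800,560),interpolation=cv2.INTER_CUBIC)
for d in(0,.025,.03):
    for k in(-.016,.016):
        u=(proj(p,P-d*R[:,2]+k*R[:,1])-[x0,y0]+.5)*8;cv2.circle(im,tuple(int(v) for v in u),3,(0,255,0),1)
cv2.imwrite("pics/s5.png",cv2.convertScaleAbs(im[:,:,::-1],alpha=1.6,beta=20))
```

```text
8.3167 [-0.13644148 -0.02106179  0.09997264] [-0.45387323  0.33747974 -0.47872374]
[355.584 147.68 ] [-0.112 -0.14   0.112]
```

View pics/s5.png

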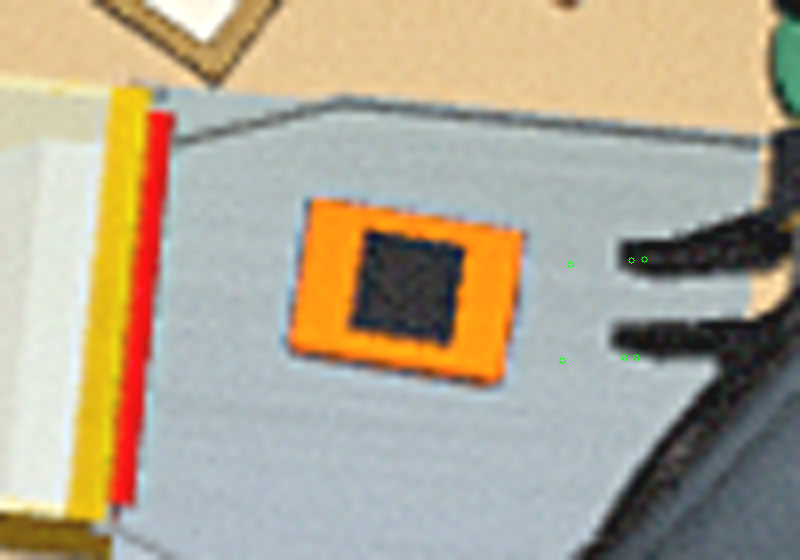

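The picture shows the fingertips at (615,297) of the crop, on the tray behind the untouched case at (407,290). That gives a tip about 25 mm behind the TCP and 4 mm to one side. I'll lower 4 mm, shift sideways and push.

>>> {"fn": "move_arm", "kwargs": {
  "increments": [
    [[-0.1,-0.12,0.1],[0,0,0],0.8],
    [[0,0,0],[0,0,0],0.8],
    [[0.2,0,0.2],[0,0,0],0.8],
    [[0.2,0,0.2],[0,0,0],0.8],
    [[0.2,0,0.2],[0,0,0],0.8],
    [[0.15,0,0.15],[0,0,0],0.8],
    [[0.15,0,0.15],[0,0,0],0.8],
    [[0.15,0,0.15],[0,0,0],0.8],
    [[0.15,0,0.15],[0,0,0],0.8],
    [[0.15,0,0.15],[0,0,0],0.8],
    [[0.15,0,0.15],[0,0,0],0.8],
    [[0,0,0],[0,0,0],0.8]
  ]
}}

```text
time_s: 9.42
position: [0.6107, -0.0584, 0.0965]
tcp_rot: [[0.058, 0.997, 0.054], [0.701, -0.079, 0.709], [0.711, -0.003, -0.703]]
force: [-1.3, 1.0, -0.2]
opening: 0.201
grasp_force: 0.0
```

```bash
cat >> h.py <<'E'
def orange(p):
    h=cv2.cvtColor(p["img"],cv2.COLOR_RGB2HSV);m=cv2.inRange(h,(5,120,60),(18,255,255));m[:,:220]=0;m[:158]=0;m[:,372:]=0;m[230:]=0
    ys,xs=np.nonzero(m)
    if len(xs)<5:return len(xs)
    w=np.array([B(atz(p,(x,y),.124)) for x,y in zip(xs,ys)]);return len(xs),w[:,:2].min(0).round(3),w[:,:2].max(0).round(3)
E
python3 - <<'E'
from h import *
s=read_state();print(s["time_s"],B(s["position"]),s["force"]);print(orange(capture("top")))
E
```

```text
9.4167 [-0.07118223 -0.01682248  0.09653194] [-1.34462307  1.00198561 -0.20916877]
(465, array([-0.083, -0.1  ]), array([0.205, 0.077]))
```

Run:
```python
from h import *
p=capture("top")
h=cv2.cvtColor(p["img"],cv2.COLOR_RGB2HSV);m=cv2.inRange(h,(5,150,90),(18,255,255))
w=np.array([B(atz(p,(x,y),.124)) for y,x in zip(*np.nonzero(m))]);w=w[(w[:,0]<-.004)&(w[:,0]>-.2)&(abs(w[:,1])<.07)]
print(len(w),w.min(0).round(3),w.max(0).round(3))
```

```text
353 [-0.082 -0.041  0.124] [-0.013  0.008  0.124]
```

The case now slides straight, with its centre at x = -47 mm and y = -17 mm. Next I push it through the flap.

>>> {"fn": "move_arm", "kwargs": {
  "increments": [
    [[0.15,0,0.15],[0,0,0],0.8],
    [[0.15,0,0.15],[0,0,0],0.8],
    [[0.15,0,0.15],[0,0,0],0.8],
    [[0.15,0,0.15],[0,0,0],0.8],
    [[0.15,0,0.15],[0,0,0],0.8],
    [[0.15,0,0.15],[0,0,0],0.8],
    [[0.15,0,0.15],[0,0,0],0.8],
    [[0.15,0,0.15],[0,0,0],0.8]
  ]
}}

```text
time_s: 10.18
position: [0.6152, -0.0087, 0.0966]
tcp_rot: [[0.058, 0.997, 0.056], [0.702, -0.08, 0.708], [0.71, -0.002, -0.704]]
force: [0.7, -1.1, -0.7]
opening: 0.2
grasp_force: 0.5
```

>>> {"fn": "move_arm", "kwargs": {
  "increments": [
    [[0.1,0,0.1],[0,0,0],0.8],
    [[0.1,0,0.1],[0,0,0],0.8],
    [[0.1,0,0.1],[0,0,0],0.8],
    [[0.1,0,0.1],[0,0,0],0.8],
    [[0.1,0,0.1],[0,0,0],0.8],
    [[0.1,0,0.1],[0,0,0],0.8]
  ]
}}

```text
time_s: 10.68
position: [0.6173, 0.0163, 0.0968]
tcp_rot: [[0.058, 0.997, 0.056], [0.701, -0.081, 0.708], [0.71, -0.002, -0.704]]
force: [0.2, -0.8, 0.1]
opening: 0.202
grasp_force: 0.6
```

Run:
```python
from h import *
s=read_state();print(s["time_s"],B(s["position"]),s["force"])
p=capture("top");q=capture("side")
a=cv2.resize(p["img"][150:230,210:370],(800,400)[:2],interpolation=cv2.INTER_CUBIC)
cv2.imwrite("pics/s6.png",cv2.convertScaleAbs(a[:,:,::-1],alpha=1.5,beta=20))
```

```text
10.6833 [ 0.00376235 -0.01706172  0.09676213] [ 0.20050606 -0.78698519  0.14285929]
```

View pics/s6.png

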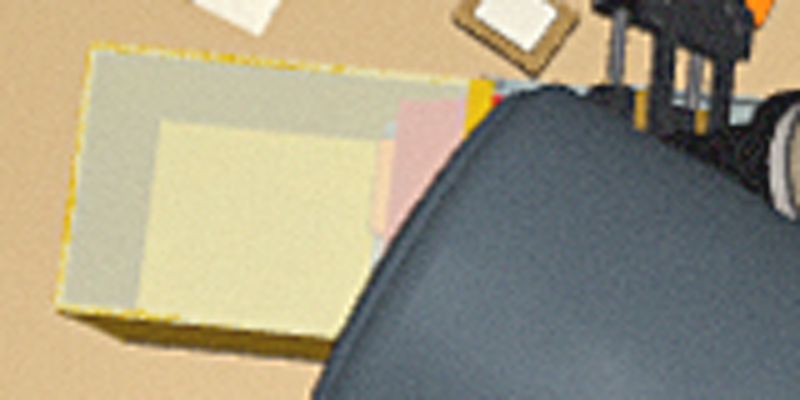

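The flap (pink, at 430,150) is open over the case, whose front shows at (380,190). I'll push the last 20 mm.

>>> {"fn": "move_arm", "kwargs": {
  "increments": [
    [[0.1,0,0.1],[0,0,0],0.8],
    [[0.1,0,0.1],[0,0,0],0.8],
    [[0.1,0,0.1],[0,0,0],0.8],
    [[0.08,0,0.08],[0,0,0],0.8],
    [[0,0,0],[0,0,0],0.8]
  ]
}}

```text
time_s: 11.2
position: [0.6182, 0.0331, 0.0969]
tcp_rot: [[0.058, 0.997, 0.055], [0.701, -0.08, 0.709], [0.711, -0.002, -0.703]]
force: [-0.1, -0.0, -0.8]
opening: 0.201
grasp_force: 0.0
```

```bash
cat >> h.py <<'E'
def well():
    p=capture("top");h=cv2.cvtColor(p["img"],cv2.COLOR_RGB2HSV)
    o=[B(atz(p,(x,y),.03)) for y,x in zip(*np.nonzero(cv2.inRange(h,(4,50,60),(17,255,255))))]
    w=np.array([v for v in o if .02<v[0]<.19 and abs(v[1])<.055]);
    return len(w),(w.mean(0).round(3),w.min(0).round(3),w.max(0).round(3)) if len(w) else 0
E
python3 - <<'E'
from h import *
s=read_state();print(s["time_s"],B(s["position"]),s["force"]);print(well())
E
```

```text
11.2 [ 0.02061493 -0.01653398  0.09693586] [-0.05600219 -0.04871319 -0.75826494]
(69, (array([ 0.081, -0.039,  0.03 ]), array([ 0.063, -0.055,  0.03 ]), array([ 0.089, -0.011,  0.03 ])))
```

>>> {"fn": "move_arm", "kwargs": {
  "increments": [
    [[0.08,0,0.08],[0,0,0],0.8],
    [[0.08,0,0.08],[0,0,0],0.8],
    [[0,0,0],[0,0,0],0.8],
    [[0,0,0],[0,0,0],0.8]
  ]
}}

```text
time_s: 11.58
position: [0.6188, 0.0393, 0.0967]
tcp_rot: [[0.058, 0.997, 0.055], [0.701, -0.08, 0.708], [0.71, -0.002, -0.704]]
force: [0.5, 0.1, 0.3]
opening: 0.198
grasp_force: 0.0
```

Run:
```python
from h import *
s=read_state();print(s["time_s"],B(s["position"]),s["force"]);print(well())
```

```text
11.5833 [ 0.02678514 -0.01660403  0.09669544] [0.47191448 0.14306098 0.29243096]
(25, (array([ 0.085, -0.044,  0.03 ]), array([ 0.077, -0.053,  0.03 ]), array([ 0.09 , -0.031,  0.03 ])))
```

There is no contact force left, so the case seems to have dropped. I'll withdraw straight back, lift, and look.

>>> {"fn": "move_arm", "kwargs": {
  "increments": [
    [[-0.15,0,-0.15],[0,0,0],0.8],
    [[-0.25,0,-0.25],[0,0,0],0.8],
    [[-0.3,0,-0.3],[0,0,0],0.8],
    [[-0.3,0,-0.3],[0,0,0],0.8],
    [[-0.3,0,-0.3],[0,0,0],0.8],
    [[-0.3,0,-0.3],[0,0,0],0.8],
    [[-0.3,0,-0.3],[0,0,0],0.8],
    [[-0.3,0,-0.3],[0,0,0],0.8],
    [[-0.3,0,-0.3],[0,0,0],0.8],
    [[-0.3,0,-0.3],[0,0,0],0.8],
    [[0.4,0,-0.4],[0,0,0],0.8],
    [[0.4,0,-0.4],[0,0,0],0.8],
    [[0.4,0,-0.4],[0,0,0],0.8],
    [[0,0,0],[0,0,0],0.8],
    [[0,0,0],[0,0,0],0.8],
    [[0,0,0],[0,0,0],0.8]
  ]
}}

```text
time_s: 12.97
position: [0.6094, -0.079, 0.1478]
tcp_rot: [[0.057, 0.997, 0.055], [0.702, -0.079, 0.708], [0.71, -0.001, -0.704]]
force: [-0.2, 0.3, -0.1]
opening: 0.199
grasp_force: 0.0
```

Run:
```python
from h import *
s=read_state();print(s["time_s"],B(s["position"]),s["force"]);print(well())
p=capture("top");q=capture("side")
a=cv2.resize(p["img"][150:240,210:370],(533,300),interpolation=cv2.INTER_CUBIC);b=cv2.resize(q["img"][140:230,250:410],(533,300),interpolation=cv2.INTER_CUBIC)
cv2.imwrite("pics/s7.png",cv2.convertScaleAbs(np.vstack([a,b])[:,:,::-1],alpha=1.5,beta=20))
```

```text
12.9667 [-0.09190095 -0.01732935  0.14783966] [-0.23331815  0.25394448 -0.13574527]
(560, (array([ 0.05 , -0.005,  0.03 ]), array([ 0.024, -0.055,  0.03 ]), array([0.091, 0.052, 0.03 ])))
```

View pics/s7.png

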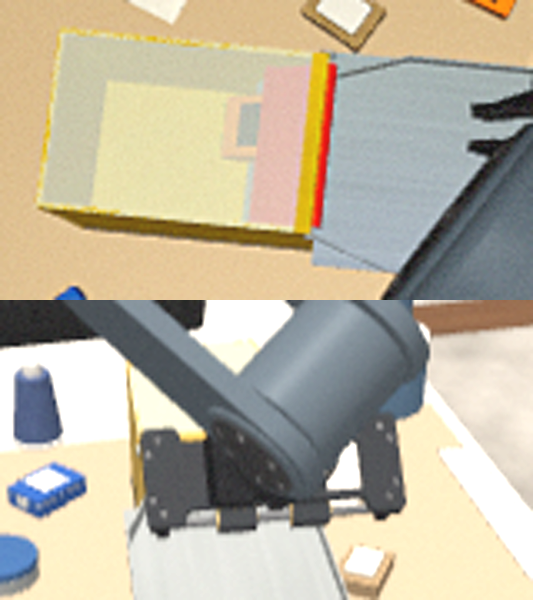

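The case has not dropped. It still sits at the throat edge with the flap resting on it: front at top crop (225,125), flap edge at (255,..). I'll measure where it is.

Run:
```python
from h import *
p=capture("top")
for l in("case_center","flap_edge","lip"):
    for r in pinpoint(p,l)[:4]:
        xy=np.array(r["xy"])*[640,400]
        print(l,round(r["confidence"],2),xy.round(1),[B(atz(p,xy,z)).round(3)[:2] for z in(.09,.112,.124)])
for r in search_frame(p,"case")[:4]:print(np.array(r["extent"])*[640,400,640,400],r["confidence"])
h=cv2.cvtColor(p["img"],cv2.COLOR_RGB2HSV)
for r in(178,181,184,187,190,193,196):print(r,' '.join(f"{a}/{b}/{c}" for a,b,c in h[r,272:304:2].tolist()))
for n,c,r in(("front",277.6,187),("plate",281,187),("flapedge",286,187)):print(n,[B(atz(p,(c,r),z)).round(3)[:2].tolist() for z in(.07,.1,.124,.13)])
print("hidden pts",[(x,z,proj(p,W(x,-.017,z)).round(1).tolist()) for x,z in((.085,.124),(.08,.1),(.045,.124),(.035,.1))])
```

```text
case_center 0.58 [357.4 145.3] [array([-0.118, -0.154]), array([-0.116, -0.147]), array([-0.115, -0.143])]
[345.28  137.6   367.872 154.08 ] 0.63
178 27/70/143 25/73/146 28/70/146 27/76/145 26/69/141 25/58/133 23/48/127 21/58/133 18/54/137 6/62/139 8/62/140 7/64/140 8/63/141 8/62/140 6/58/140 19/128/140
181 27/71/141 26/67/141 27/70/143 17/70/142 16/71/143 20/46/128 27/24/115 50/14/113 9/45/129 7/57/138 6/61/141 7/64/139 8/64/139 7/64/140 4/62/139 21/161/139
184 25/70/143 26/70/145 26/71/144 16/71/144 16/75/147 30/16/113 33/23/112 40/20/114 9/63/138 8/59/138 9/64/140 10/66/139 8/61/138 8/62/139 4/53/139 24/246/136
187 26/71/144 26/71/144 28/69/145 15/69/144 17/76/147 39/22/115 39/22/114 50/14/112 8/56/136 9/57/138 6/62/140 9/61/139 7/62/140 7/63/138 179/47/137 24/255/139
190 26/73/144 25/74/144 29/54/136 17/71/144 16/76/148 42/11/114 40/20/115 50/14/113 7/59/139 11/62/139 8/63/141 7/62/139 7/62/140 6/60/141 177/47/140 24/255/135
193 26/67/145 25/65/145 23/63/141 18/72/142 18/63/142 33/26/118 21/27/121 27/21/119 6/66/139 9/64/140 6/61/138 8/61/141 8/61/142 5/60/141 11/81/142 25/255/133
196 26/64/143 27/70/142 20/70/142 15/70/142 16/66/139 19/64/140 18/67/140 15/66/143 8/61/137 7/65/138 10/61/142 8/62/139 8/64/139 7/60/141 18/124/138 24/255/131
front [[0.085, -0.021], [0.081, -0.016], [0.078, -0.012], [0.078, -0.011]]
plate [[0.076, -0.022], [0.072, -0.017], [0.07, -0.013], [0.069, -0.012]]
flapedge [[0.062, -0.024], [0.059, -0.018], [0.057, -0.014], [0.056, -0.013]]
hidden pts [(0.085, 0.124, [275.2, 184.9]), (0.08, 0.1, [278.1, 186.8]), (0.045, 0.124, [290.7, 186.4]), (0.035, 0.1, [295.1, 188.5])]
```

The flap edge at x≈55 mm means the flap is at its upper stop. The case looks foreshortened, so it is tipped nose down about 50° over the edge, with its raised rear caught under the flap. It needs a further push on the raised rear, with a flatter tool (60°) and higher tips.

Run:
```python
from h import *
s=read_state();R=np.array(s["tcp_rot"]);T=tgt(-1,60)
print((Ro.from_matrix(R).inv()*Ro.from_matrix(T)).as_rotvec(degrees=True)/120)
P=np.array(s["position"])
for x in(-.06,.0,.03,.05):print(x,T.T@(W(x,-.015,.1155)-P)/.03)
print("f",T.T@f)
```

```text
[-0.00264257  0.122594    0.00032595]
-0.06 [-0.35882966 -0.07756261  1.45874452]
0.0 [ 0.64117034 -0.07756261  3.19079533]
0.03 [ 1.14117034 -0.07756261  4.05682073]
0.05 [ 1.47450367 -0.07756261  4.634171  ]
f [0.5       0.        0.8660254]
```

>>> {"fn": "move_arm", "kwargs": {
  "increments": [
    [[0,0,0],[0,0.041,0],0.8],
    [[0,0,0],[0,0.041,0],0.8],
    [[0,0,0],[0,0.041,0],0.8],
    [[-0.09,-0.02,0.36],[0,0,0],0.8],
    [[-0.09,-0.02,0.36],[0,0,0],0.8],
    [[-0.09,-0.02,0.36],[0,0,0],0.8],
    [[-0.09,-0.02,0.36],[0,0,0],0.8],
    [[0.14,0,0.24],[0,0,0],0.8],
    [[0.14,0,0.24],[0,0,0],0.8],
    [[0.14,0,0.24],[0,0,0],0.8],
    [[0.14,0,0.24],[0,0,0],0.8],
    [[0.14,0,0.24],[0,0,0],0.8],
    [[0.14,0,0.24],[0,0,0],0.8],
    [[0.14,0,0.24],[0,0,0],0.8],
    [[0.1,0,0.17],[0,0,0],0.8],
    [[0,0,0],[0,0,0],0.8]
  ]
}}

```text
time_s: 14.7
position: [0.6144, 0.018, 0.1167]
tcp_rot: [[0.042, 0.997, 0.067], [0.497, -0.079, 0.864], [0.867, -0.003, -0.499]]
force: [-0.4, -0.7, 0.7]
opening: 0.2
grasp_force: 0.0
```

```bash
cat >> h.py <<'E'
def rows():
    s=read_state();print(s["time_s"],B(s["position"]).round(4),np.array(s["force"]).round(1))
    p=capture("top");h=cv2.cvtColor(p["img"],cv2.COLOR_RGB2HSV)
    for r in(175,181,187,193,199):print(r,' '.join(f"{a}/{b}" for a,b,c in h[r,240:306:2].tolist()))
E
python3 -c "from h import *;rows()"
```

```text
14.7 [ 0.0052 -0.014   0.1167] [-0.4 -0.7  0.7]
175 25/48 26/72 26/73 26/79 25/79 26/74 28/72 25/66 26/65 27/56 26/59 24/52 28/55 27/48 28/41 23/49 26/45 25/48 26/45 29/45 26/49 27/45 26/46 27/48 64/15 8/65 8/58 7/62 6/62 7/65 7/66 12/82 24/255
181 25/42 26/75 27/69 25/74 25/79 26/76 26/75 27/70 25/70 24/70 27/71 27/72 27/70 25/73 26/74 26/76 26/76 27/73 26/73 18/73 17/73 20/48 30/19 42/12 9/43 8/66 6/64 9/66 7/61 8/64 6/59 22/175 24/255
187 24/63 25/74 26/72 25/72 26/78 26/74 26/71 27/70 27/65 27/70 26/72 26/69 25/72 27/71 26/75 25/73 26/74 25/68 27/77 16/71 16/75 30/16 41/26 51/17 6/58 8/60 8/61 8/61 8/62 6/62 0/46 24/255 24/255
193 27/71 27/74 26/70 26/72 27/69 26/71 26/69 27/70 26/71 26/73 27/70 25/71 24/70 27/66 25/73 26/73 27/68 25/68 25/65 17/72 18/69 30/22 21/31 27/23 7/64 5/56 8/67 7/66 7/67 6/61 13/82 24/255 25/255
199 27/69 27/76 27/72 27/71 26/70 26/74 25/74 27/71 25/74 27/73 26/64 26/68 27/74 27/73 27/70 26/68 25/70 25/68 27/69 26/74 27/73 26/75 32/36 10/43 8/61 6/59 8/63 7/65 8/61 7/61 20/156 24/255 27/255
```

>>> {"fn": "move_arm", "kwargs": {
  "increments": [
    [[0.083,0,0.144],[0,0,0],0.8],
    [[0.083,0,0.144],[0,0,0],0.8],
    [[0.083,0,0.144],[0,0,0],0.8],
    [[0.083,0,0.144],[0,0,0],0.8],
    [[0.083,0,0.144],[0,0,0],0.8],
    [[0.083,0,0.144],[0,0,0],0.8]
  ]
}}

```text
time_s: 15.25
position: [0.6173, 0.0468, 0.1165]
tcp_rot: [[0.042, 0.997, 0.069], [0.498, -0.081, 0.864], [0.866, -0.002, -0.5]]
force: [0.1, -0.1, 0.3]
opening: 0.199
grasp_force: 0.0
```

```bash
python3 -c "from h import *;rows()" | cut -c1-400
```

```text
15.25 [ 0.0341 -0.0144  0.1165] [ 0.1 -0.1  0.3]
175 29/44 25/75 25/76 26/73 24/78 25/79 27/71 25/65 26/60 27/63 28/54 27/56 28/52 27/50 23/47 29/48 26/48 25/50 28/40 25/53 27/48 25/49 27/45 25/53 64/16 7/63 7/58 7/63 7/65 7/64 6/60 12/83 24/255
181 24/41 25/76 27/71 25/74 26/73 25/72 25/70 25/74 26/72 27/74 27/72 27/73 26/70 26/77 27/74 27/72 26/74 26/73 26/70 18/72 16/77 19/51 27/25 53/10 10/50 8/66 7/64 7/64 8/64 8/64 5/61 22/165 23/255
187 27/69 26/72 24/72 26/70 26/73 25/70 25/69 25/73 25/70 26/73 25/74 25/74 26/74 27/70 26/76 26/69 26/75 26/72 28/74 16/69 15/78 33/22 39/17 40/14 7/60 8/59 9/64 8/62 8/64 7/62 179/48 24/255 24/255
193 25/69 25/74 25/74 27/70 26/70 27/68 27/70 26/73 26/72 26/74 26/72 24/71 25/71 27/69 25/73 27/74 27/70 26/72 24/68 17/73 18/64 28/28 28/31 27/23 7/64 8/61 8/65 7/65 9/65 7/64 14/86 24/255 25/255
199 27/69 28/71 27/71 26/70 26/72 27/71 26/69 24/71 26/72 26/73 28/70 25/73 26/73 25/72 27/72 25/73 24/71 25/72 27/67 26/70 26/73 26/75 30/39 12/50 8/65 9/63 8/62 8/61 7/62 3/55 20/157 24/255 26/255
```

>>> {"fn": "move_arm", "kwargs": {
  "increments": [
    [[0.083,0,0.144],[0,0,0],0.8],
    [[0.083,0,0.144],[0,0,0],0.8],
    [[0,0,0],[0,0,0],0.8]
  ]
}}

```text
time_s: 15.55
position: [0.6177, 0.0572, 0.1166]
tcp_rot: [[0.042, 0.997, 0.068], [0.497, -0.08, 0.864], [0.866, -0.002, -0.499]]
force: [-0.3, 0.8, 0.5]
opening: 0.2
grasp_force: 0.0
```

```bash
python3 -c "from h import *;rows()" | cut -c1-400
```

```text
15.55 [ 0.0446 -0.014   0.1166] [-0.3  0.8  0.5]
175 23/46 28/71 25/72 26/77 26/78 25/73 27/70 26/65 28/60 27/56 28/53 27/57 28/52 24/56 26/48 29/50 25/52 26/50 29/47 29/43 29/48 27/48 25/49 29/48 60/15 7/64 7/65 8/62 8/62 5/58 6/63 10/78 24/255
181 27/46 25/74 26/72 28/71 27/67 26/77 24/72 26/75 25/72 25/72 25/74 25/71 26/69 26/73 26/77 26/72 25/72 29/71 27/72 18/73 17/71 19/46 27/23 60/15 8/46 10/64 5/63 7/60 6/69 8/66 7/58 21/171 24/255
187 26/68 26/73 25/71 26/73 24/77 26/72 26/71 27/74 26/74 26/70 26/70 27/69 25/71 26/67 26/71 24/72 28/68 27/74 25/72 17/79 18/76 33/22 38/19 47/17 7/59 8/61 8/59 8/66 7/63 7/64 2/50 24/255 25/255
193 26/76 24/76 26/68 27/69 26/71 26/66 27/71 27/73 26/74 25/76 25/71 26/72 26/74 26/74 27/74 26/70 26/68 27/68 25/66 17/76 18/72 25/30 23/29 30/26 5/60 8/62 5/63 8/65 6/61 5/60 13/84 24/255 24/255
199 26/73 25/71 26/76 27/72 26/69 27/72 27/69 27/69 25/72 27/72 26/72 25/72 26/67 27/67 25/69 26/75 27/68 24/72 26/73 26/73 26/74 26/76 30/38 11/44 10/60 8/63 8/64 7/64 7/62 4/56 21/161 23/255 109/90
```

Run:
```python
from h import *
p=capture("top")
for n,c,z in(("rim front",[(308.8,166),(303.5,218)],.168),("rim back",[(303.4,166),(298.8,218)],.168),("near edge",[(385,172),(381,236)],.1),("box far top",[(228.5,159.5),(222,212)],.168)):
    print(n,[B(atz(p,q,z)).round(4)[:2].tolist() for q in c])
q=capture("side");s=read_state();print(s["time_s"])
# rows of top along the feed line at full res, red channel, for flap/case edges
for v in(-.04,-.017,.0,.02):
    print(v,[ (x,)+tuple(int(t) for t in p["img"][tuple(int(round(u)) for u in proj(p,W(x/1000,v,.124))[::-1])]) for x in range(20,100,5)])
```

```text
rim front [[0.0028, -0.0646], [0.0021, 0.0645]]
rim back [[0.016, -0.0632], [0.0133, 0.0657]]
near edge [[-0.1966, -0.0854], [-0.1991, 0.0842]]
box far top [[0.201, -0.0605], [0.199, 0.07]]
15.7
-0.04 [(20, 132, 107, 109), (25, 132, 107, 97), (30, 131, 106, 96), (35, 131, 103, 97), (40, 133, 106, 100), (45, 131, 104, 99), (50, 130, 105, 97), (55, 120, 117, 109), (60, 118, 117, 99), (65, 115, 112, 94), (70, 118, 116, 96), (75, 118, 114, 96), (80, 117, 116, 97), (85, 116, 115, 95), (90, 118, 116, 94), (95, 122, 119, 98)]
-0.017 [(20, 130, 106, 105), (25, 133, 108, 101), (30, 133, 107, 98), (35, 132, 108, 98), (40, 132, 106, 98), (45, 132, 108, 100), (50, 132, 109, 99), (55, 109, 109, 101), (60, 103, 104, 98), (65, 102, 104, 98), (70, 130, 115, 96), (75, 135, 116, 93), (80, 130, 121, 95), (85, 137, 131, 96), (90, 138, 132, 100), (95, 136, 132, 99)]
0.0 [(20, 134, 110, 91), (25, 132, 110, 100), (30, 131, 105, 98), (35, 133, 109, 100), (40, 131, 106, 98), (45, 131, 109, 101), (50, 132, 106, 96), (55, 111, 110, 99), (60, 103, 108, 101), (65, 101, 106, 100), (70, 139, 120, 98), (75, 137, 118, 95), (80, 131, 125, 100), (85, 135, 132, 98), (90, 134, 129, 96), (95, 135, 131, 97)]
0.02 [(20, 138, 113, 109), (25, 134, 108, 100), (30, 135, 110, 100), (35, 134, 109, 102), (40, 133, 109, 102), (45, 132, 110, 101), (50, 131, 107, 99), (55, 116, 123, 114), (60, 139, 133, 95), (65, 139, 134, 100), (70, 135, 132, 98), (75, 136, 130, 99), (80, 136, 131, 98), (85, 136, 130, 99), (90, 135, 129, 100), (95, 136, 131, 99)]
```

Read again: the case spans only 18 px, so it lies low at z≈0.04, which suggests it may already be in the well while the flap still reads as open. I'll withdraw fully to clear both cameras' view and measure.

>>> {"fn": "move_arm", "kwargs": {
  "increments": [
    [[-0.2,0,-0.35],[0,0,0],0.8],
    [[-0.2,0,-0.35],[0,0,0],0.8],
    [[-0.2,0,-0.35],[0,0,0],0.8],
    [[-0.2,0,-0.35],[0,0,0],0.8],
    [[-0.2,0,-0.35],[0,0,0],0.8],
    [[-0.2,0,-0.35],[0,0,0],0.8],
    [[-0.2,0,-0.35],[0,0,0],0.8],
    [[-0.2,0,-0.35],[0,0,0],0.8],
    [[-0.2,0,-0.35],[0,0,0],0.8],
    [[-0.2,0,-0.35],[0,0,0],0.8],
    [[-0.2,0,-0.35],[0,0,0],0.8],
    [[0.72,0,-0.42],[0,0,0],0.8],
    [[0.72,0,-0.42],[0,0,0],0.8],
    [[0.72,0,-0.42],[0,0,0],0.8],
    [[0.72,0,-0.42],[0,0,0],0.8],
    [[0.72,0,-0.42],[0,0,0],0.8],
    [[0.72,0,-0.42],[0,0,0],0.8]
  ]
}}

```text
time_s: 17.12
position: [0.6073, -0.0776, 0.2683]
tcp_rot: [[0.042, 0.997, 0.068], [0.498, -0.08, 0.864], [0.866, -0.002, -0.5]]
force: [1.3, 0.3, -0.4]
opening: 0.2
grasp_force: 0.0
```

>>> {"fn": "move_arm", "kwargs": {
  "increments": [
    [[0,-1,0],[0,0,0],0.8],
    [[0,-1,0],[0,0,0],0.8],
    [[0,-1,0],[0,0,0],0.8],
    [[0,-1,0],[0,0,0],0.8],
    [[0,-1,0],[0,0,0],0.8],
    [[0,-1,0],[0,0,0],0.8],
    [[0,0,0],[0,0,0],0.8],
    [[0,0,0],[0,0,0],0.8]
  ]
}}

```text
time_s: 17.78
position: [0.4277, -0.0631, 0.268]
tcp_rot: [[0.043, 0.997, 0.071], [0.498, -0.083, 0.863], [0.866, -0.002, -0.499]]
force: [0.9, -0.4, -0.8]
opening: 0.2
grasp_force: 0.0
```

Run:
```python
from h import *
s=read_state();print(s["time_s"],np.array(s["position"]).round(3),np.array(s["force"]).round(1))
p=capture("top");q=capture("side")
cv2.imwrite("pics/t8.png",p["img"][:,:,::-1]);cv2.imwrite("pics/sd8.png",q["img"][:,:,::-1])
for n,c in(("top",p),("side",q)):
    for l in("case_center","flap_edge"):
        for r in pinpoint(c,l)[:3]:print(n,l,round(r["confidence"],2),(np.array(r["xy"])*[640,400]).round(1))
# red areas old vs new
for n,new in(("top",p["img"]),("side",q["img"])):
    for im in(cv2.imread(f"pics/{n}0.png")[:,:,::-1],new):
        h=cv2.cvtColor(np.ascontiguousarray(im),cv2.COLOR_RGB2HSV);m=cv2.inRange(h,(0,110,50),(4,255,255))|cv2.inRange(h,(176,110,50),(180,255,255));m[:,:260]=0;m[:,360:]=0;m[:150]=0;m[240:]=0
        ys,xs=np.nonzero(m);print(n,len(xs),(xs.min(),xs.max(),ys.min(),ys.max()) if len(xs) else 0)
print([(x,z,proj(q,W(x,0,z)).round(1).tolist()) for x,z in((0,.104),(0,.16),(.05,.135))])
for v in(-.05,-.017,.02,.05):
    print(v,[ (x,)+tuple(int(t) for t in p["img"][tuple(int(round(u)) for u in proj(p,W(x/1000,v,.124))[::-1])]) for x in range(-5,100,7)])
```

```text
17.7833 [ 0.428 -0.063  0.268] [ 0.9 -0.4 -0.8]
top case_center 0.66 [333.2 272.2]
top case_center 0.5 [355.4 146.5]
top case_center 0.2 [394.7 163.4]
side case_center 0.6 [380.  241.9]
side case_center 0.6 [251.2 247.6]
side case_center 0.48 [317.4 190.4]
side flap_edge 0.63 [317.6 192.6]
side flap_edge 0.46 [310.4 186.2]
top 121 (np.int64(304), np.int64(354), np.int64(169), np.int64(217))
top 97 (np.int64(304), np.int64(310), np.int64(169), np.int64(217))
side 673 (np.int64(294), np.int64(334), np.int64(181), np.int64(200))
side 120 (np.int64(294), np.int64(334), np.int64(182), np.int64(187))
[(0, 0.104, [315.7, 199.5]), (0, 0.16, [315.4, 183.4]), (0.05, 0.135, [313.5, 182.7])]
-0.05 [(-5, 92, 102, 102), (2, 126, 0, 0), (9, 127, 108, 0), (16, 127, 101, 6), (23, 127, 102, 102), (30, 126, 101, 95), (37, 125, 101, 93), (44, 125, 99, 91), (51, 124, 100, 94), (58, 114, 110, 92), (65, 113, 110, 90), (72, 114, 111, 93), (79, 111, 110, 91), (86, 111, 108, 88), (93, 113, 110, 89)]
-0.017 [(-5, 86, 99, 103), (2, 134, 5, 0), (9, 124, 110, 0), (16, 124, 97, 0), (23, 126, 103, 94), (30, 128, 106, 98), (37, 124, 101, 92), (44, 125, 100, 92), (51, 123, 100, 92), (58, 100, 102, 96), (65, 98, 101, 95), (72, 135, 115, 94), (79, 130, 112, 92), (86, 129, 125, 91), (93, 130, 125, 92)]
0.02 [(-5, 90, 101, 103), (2, 131, 0, 0), (9, 122, 99, 0), (16, 120, 96, 30), (23, 129, 103, 98), (30, 127, 104, 95), (37, 127, 104, 95), (44, 127, 103, 98), (51, 125, 103, 92), (58, 120, 121, 103), (65, 131, 126, 94), (72, 134, 128, 96), (79, 132, 127, 95), (86, 130, 124, 92), (93, 129, 123, 92)]
0.05 [(-5, 88, 99, 103), (2, 129, 0, 0), (9, 122, 104, 0), (16, 124, 100, 16), (23, 129, 104, 95), (30, 128, 103, 92), (37, 129, 104, 96), (44, 128, 106, 98), (51, 127, 108, 101), (58, 117, 119, 109), (65, 130, 125, 92), (72, 132, 126, 94), (79, 131, 126, 94), (86, 129, 124, 93), (93, 128, 124, 93)]
```

Run:
```python
from h import *
q=capture("side")
h=cv2.cvtColor(q["img"],cv2.COLOR_RGB2HSV)
for r in range(180,206):print(r,' '.join("%3d/%3d/%3d"%tuple(t) for t in h[r,292:340:3].tolist()))
for x in(0,.02,.035,.05):print(x,[(z,proj(q,W(x,-.017,z)).round(1).tolist()) for z in(.08,.1,.112,.124,.14,.15)])
```

```text
180  21/118/151  20/110/158  21/ 92/169  21/114/168  21/132/170  21/150/172  21/157/172  21/157/166  21/158/161  21/161/155  21/160/151  21/159/152  21/163/139  21/166/129  21/164/118  20/ 37/151
181  22/147/172  21/157/172  21/158/166  21/160/158  21/160/158  21/162/153  21/163/147  21/164/140  21/165/131  17/171/131  14/175/128  11/179/134   8/185/145   6/183/156   6/183/153  26/ 15/136
182  21/162/153  21/162/145  21/161/139  21/161/128  21/164/131  14/176/136  13/177/131  10/179/141   8/185/152   5/181/162   4/184/161   2/181/163   1/183/167   0/185/170   1/187/165  38/ 10/105
183  21/158/123  14/178/126  11/184/136   7/184/151   8/183/160   4/182/164   4/183/163   2/182/165   1/186/166   0/185/168   1/185/163   1/180/160   0/189/150   1/188/141   1/190/133  18/ 68/139
184  21/ 65/129   4/181/162   2/181/166   1/191/168   1/185/171   1/183/166   1/184/162   1/186/155   1/192/145   1/186/137   1/186/129   0/190/122   0/194/112   0/199/100  10/191/ 99  18/ 73/161
185  21/ 68/120   1/182/165   1/182/160   1/188/149   1/188/140   0/187/132   1/195/124   3/194/130   6/182/140   7/193/
[... 3897 characters left out ...]
40  30/  6/139  38/  7/139  38/  7/140  38/  7/140  30/  7/140  30/  7/139  30/  5/140  30/  7/139
0 [(0.08, [321.3, 205.7]), (0.1, [321.2, 200.2]), (0.112, [321.2, 196.8]), (0.124, [321.2, 193.4]), (0.14, [321.1, 188.8]), (0.15, [321.1, 185.9])]
0.02 [(0.08, [320.4, 202.3]), (0.1, [320.3, 196.8]), (0.112, [320.3, 193.5]), (0.124, [320.3, 190.1]), (0.14, [320.2, 185.6]), (0.15, [320.2, 182.7])]
0.035 [(0.08, [319.7, 199.8]), (0.1, [319.7, 194.4]), (0.112, [319.7, 191.1]), (0.124, [319.6, 187.7]), (0.14, [319.6, 183.2]), (0.15, [319.6, 180.3])]
0.05 [(0.08, [319.1, 197.4]), (0.1, [319.0, 192.0]), (0.112, [319.0, 188.7]), (0.124, [319.0, 185.4]), (0.14, [318.9, 180.9]), (0.15, [318.9, 178.0])]
```

The side picture's pixels show the case's rear face with the black catch at (319,188), beyond the throat edge (row 194), and the flap edge resting on it. So the case is hanging on the chute, pinched by the flap. I'll go in flatter (70°) and higher, to raise the flap and nudge the rear at the same time.

Run:
```python
from h import *
s=read_state();R=np.array(s["tcp_rot"]);T=tgt(-1,70)
print((Ro.from_matrix(R).inv()*Ro.from_matrix(T)).as_rotvec(degrees=True)/120)
P=np.array(s["position"])
print(T.T@(W(-.09,-.015,.268)-P)/.03, "down",T.T@np.array([0,0,-.141])/.03)
print("f 10mm",T.T@f/3)
```

```text
[-0.00279124  0.08331665  0.00047536]
[0.03613802 5.9703914  0.02732796] down [-4.41655532  0.          1.60749467]
f 10mm [0.11400671 0.         0.31323087]
```

>>> {"fn": "move_arm", "kwargs": {
  "increments": [
    [[0,0,0],[0,0.042,0],0.8],
    [[0,0,0],[0,0.041,0],0.8],
    [[0,1,0],[0,0,0],0.8],
    [[0,1,0],[0,0,0],0.8],
    [[0,1,0],[0,0,0],0.8],
    [[0,1,0],[0,0,0],0.8],
    [[0,1,0],[0,0,0],0.8],
    [[0,0.97,0],[0,0,0],0.8],
    [[-0.74,0,0.27],[0,0,0],0.8],
    [[-0.74,0,0.27],[0,0,0],0.8],
    [[-0.74,0,0.27],[0,0,0],0.8],
    [[-0.74,0,0.27],[0,0,0],0.8],
    [[-0.74,0,0.27],[0,0,0],0.8],
    [[-0.72,0,0.26],[0,0,0],0.8],
    [[0,0,0],[0,0,0],0.8],
    [[0,0,0],[0,0,0],0.8]
  ]
}}

```text
time_s: 19.47
position: [0.6062, -0.0764, 0.1253]
tcp_rot: [[0.031, 0.997, 0.074], [0.338, -0.08, 0.938], [0.94, -0.004, -0.34]]
force: [0.5, 0.3, 0.2]
opening: 0.2
grasp_force: 0.0
```

Run:
```python
from h import *
s=read_state();print(s["time_s"],B(s["position"]).round(4),np.array(s["force"]).round(1),np.degrees(np.arccos(-np.array(s["tcp_rot"])[2,2])))
```

```text
19.4667 [-0.0895 -0.0139  0.1253] [0.5 0.3 0.2] 70.1309890901109
```

>>> {"fn": "move_arm", "kwargs": {
  "increments": [
    [[0.164,0,0.295],[0,0,0],0.8],
    [[0.114,0,0.313],[0,0,0],0.8],
    [[0.114,0,0.313],[0,0,0],0.8],
    [[0.114,0,0.313],[0,0,0],0.8],
    [[0.114,0,0.313],[0,0,0],0.8],
    [[0.114,0,0.313],[0,0,0],0.8],
    [[0.114,0,0.313],[0,0,0],0.8],
    [[0.114,0,0.313],[0,0,0],0.8],
    [[0.114,0,0.313],[0,0,0],0.8],
    [[0.114,0,0.313],[0,0,0],0.8],
    [[0.114,0,0.313],[0,0,0],0.8],
    [[0.114,0,0.313],[0,0,0],0.8],
    [[0.057,0,0.157],[0,0,0],0.8],
    [[0,0,0],[0,0,0],0.8]
  ]
}}

```text
time_s: 20.63
position: [0.616, 0.049, 0.1276]
tcp_rot: [[0.03, 0.997, 0.073], [0.341, -0.079, 0.937], [0.94, -0.003, -0.342]]
force: [0.4, 0.2, 0.0]
opening: 0.202
grasp_force: 0.0
```

>>> {"fn": "move_arm", "kwargs": {
  "increments": [
    [[0.057,0,0.157],[0,0,0],0.8],
    [[0.057,0,0.157],[0,0,0],0.8],
    [[0.057,0,0.157],[0,0,0],0.8],
    [[0.057,0,0.157],[0,0,0],0.8],
    [[0,0,0],[0,0,0],0.8]
  ]
}}

```text
time_s: 21.05
position: [0.6179, 0.0683, 0.1275]
tcp_rot: [[0.03, 0.997, 0.074], [0.341, -0.08, 0.937], [0.94, -0.002, -0.342]]
force: [0.1, 1.0, -0.8]
opening: 0.2
grasp_force: 0.4
```

```bash
cat >> h.py <<'E'
def prof():
    s=read_state();print(s["time_s"],B(s["position"]).round(4),np.array(s["force"]).round(1));p=capture("top")
    for v in(-.045,-.017,.0):print(v,[(x,)+tuple(int(t) for t in p["img"][tuple(int(round(u)) for u in proj(p,W(x/1000,v,.124))[::-1])]) for x in range(30,135,6)])
E
python3 -c "from h import *;prof()"
```

```text
21.05 [ 0.0556 -0.0132  0.1275] [ 0.1  1.  -0.8]
-0.045 [(30, 133, 107, 96), (36, 133, 104, 95), (42, 132, 104, 94), (48, 131, 106, 98), (54, 122, 102, 95), (60, 126, 112, 96), (66, 118, 116, 94), (72, 117, 114, 96), (78, 116, 113, 93), (84, 115, 113, 91), (90, 115, 112, 91), (96, 114, 112, 93), (102, 119, 114, 95), (108, 116, 114, 94), (114, 115, 111, 93), (120, 115, 112, 91), (126, 113, 112, 92), (132, 115, 109, 92)]
-0.017 [(30, 135, 106, 99), (36, 136, 106, 100), (42, 133, 107, 99), (48, 132, 103, 94), (54, 123, 104, 96), (60, 134, 115, 97), (66, 134, 127, 94), (72, 132, 127, 93), (78, 131, 121, 95), (84, 141, 122, 96), (90, 137, 120, 96), (96, 140, 122, 95), (102, 111, 111, 96), (108, 131, 125, 93), (114, 134, 130, 98), (120, 133, 127, 97), (126, 131, 127, 95), (132, 129, 126, 89)]
0.0 [(30, 133, 106, 98), (36, 135, 106, 98), (42, 137, 109, 99), (48, 133, 105, 98), (54, 122, 102, 93), (60, 135, 119, 96), (66, 134, 128, 97), (72, 134, 128, 97), (78, 127, 121, 96), (84, 141, 123, 98), (90, 112, 110, 100), (96, 124, 112, 99), (102, 121, 115, 93), (108, 133, 126, 94), (114, 131, 125, 94), (120, 132, 128, 95), (126, 132, 128, 96), (132, 131, 126, 94)]
```

The case has gone down: it now shows at x≈90–120 mm, clear of the flap. I'll withdraw so the flap can shut.

>>> {"fn": "move_arm", "kwargs": {
  "increments": [
    [[-0.114,0,-0.313],[0,0,0],0.8],
    [[-0.114,0,-0.313],[0,0,0],0.8],
    [[-0.114,0,-0.313],[0,0,0],0.8],
    [[-0.114,0,-0.313],[0,0,0],0.8],
    [[-0.114,0,-0.313],[0,0,0],0.8],
    [[-0.114,0,-0.313],[0,0,0],0.8],
    [[-0.114,0,-0.313],[0,0,0],0.8],
    [[-0.114,0,-0.313],[0,0,0],0.8],
    [[-0.114,0,-0.313],[0,0,0],0.8],
    [[-0.114,0,-0.313],[0,0,0],0.8],
    [[-0.114,0,-0.313],[0,0,0],0.8],
    [[-0.114,0,-0.313],[0,0,0],0.8],
    [[0.8,0,-0.29],[0,0,0],0.8],
    [[0.8,0,-0.29],[0,0,0],0.8],
    [[0.8,0,-0.29],[0,0,0],0.8],
    [[0.8,0,-0.29],[0,0,0],0.8],
    [[0.8,0,-0.29],[0,0,0],0.8]
  ]
}}

```text
time_s: 22.52
position: [0.6084, -0.0523, 0.2563]
tcp_rot: [[0.03, 0.997, 0.075], [0.341, -0.081, 0.937], [0.94, -0.003, -0.342]]
force: [0.9, -0.9, -0.1]
opening: 0.199
grasp_force: 0.0
```

>>> {"fn": "move_arm", "kwargs": {
  "increments": [
    [[0,-1,0],[0,0,0],0.8],
    [[0,-1,0],[0,0,0],0.8],
    [[0,-1,0],[0,0,0],0.8],
    [[0,-1,0],[0,0,0],0.8],
    [[0,-1,0],[0,0,0],0.8],
    [[0,-1,0],[0,0,0],0.8],
    [[0,0,0],[0,0,0],0.8],
    [[0,0,0],[0,0,0],0.8]
  ]
}}

```text
time_s: 23.18
position: [0.429, -0.0379, 0.256]
tcp_rot: [[0.031, 0.997, 0.077], [0.34, -0.083, 0.937], [0.94, -0.002, -0.342]]
force: [0.8, 0.7, -0.1]
opening: 0.203
grasp_force: 0.0
```

Run:
```python
from h import *
prof()
p=capture("top");q=capture("side")
h=cv2.cvtColor(q["img"],cv2.COLOR_RGB2HSV);m=cv2.inRange(h,(0,110,50),(4,255,255));m[:,:260]=0;m[:,360:]=0;m[:150]=0;m[240:]=0
ys,xs=np.nonzero(m);print("side red",len(xs),ys.min(),ys.max())
# differences to the start picture inside the window
o=cv2.imread("pics/top0.png")[:,:,::-1].astype(int);d=np.abs(p["img"].astype(int)-o).sum(2)
d=cv2.blur(d.astype(np.float32),(3,3));mm=(d>24).astype(np.uint8);mm[:,:228]=0;mm[:,303:]=0;mm[:162]=0;mm[216:]=0
for c in cv2.findContours(mm,cv2.RETR_EXTERNAL,cv2.CHAIN_APPROX_NONE)[0]:
    if cv2.contourArea(c)>25:
        b=cv2.boxPoints(cv2.minAreaRect(c));print(cv2.contourArea(c),[[B(atz(p,k,z)).round(3)[:2].tolist() for k in b] for z in(.028,.05)])
```

```text
23.1833 [-0.0663  0.166   0.256 ] [ 0.8  0.7 -0.1]
-0.045 [(30, 119, 123, 116), (36, 120, 123, 117), (42, 110, 114, 106), (48, 112, 116, 107), (54, 112, 115, 109), (60, 113, 110, 90), (66, 114, 111, 90), (72, 112, 110, 90), (78, 112, 112, 94), (84, 113, 110, 89), (90, 113, 110, 90), (96, 112, 109, 91), (102, 110, 109, 89), (108, 113, 108, 92), (114, 113, 109, 91), (120, 111, 109, 89), (126, 111, 109, 91), (132, 111, 109, 91)]
-0.017 [(30, 118, 124, 117), (36, 119, 122, 114), (42, 115, 115, 107), (48, 116, 118, 110), (54, 111, 114, 107), (60, 129, 126, 93), (66, 130, 122, 90), (72, 129, 123, 90), (78, 130, 125, 91), (84, 130, 125, 92), (90, 131, 127, 93), (96, 131, 125, 91), (102, 118, 117, 94), (108, 137, 119, 93), (114, 135, 119, 94), (120, 133, 116, 94), (126, 135, 116, 93), (132, 135, 118, 92)]
0.0 [(30, 119, 121, 115), (36, 123, 127, 120), (42, 115, 117, 109), (48, 117, 117, 109), (54, 113, 115, 109), (60, 135, 127, 92), (66, 126, 122, 88), (72, 130, 124, 94), (78, 129, 124, 94), (84, 130, 126, 94), (90, 129, 125, 91), (96, 126, 121, 87), (102, 121, 117, 94), (108, 138, 119, 95), (114, 138, 120, 96), (120, 136, 118, 95), (126, 135, 117, 96), (132, 137, 119, 95)]
side red 661 181 200
3892.5 [[[0.238, -0.086], [0.029, -0.107], [0.013, 0.043], [0.218, 0.064]], [[0.232, -0.081], [0.028, -0.102], [0.012, 0.045], [0.212, 0.066]]]
```

Run:
```python
from h import *
for i in range(2):
    p=capture("top");I=p["img"].astype(int);m=((I[:,:,0]-I[:,:,1]>13)&(I[:,:,2]<105)).astype(np.uint8);m[:,:228]=0;m[:,300:]=0;m[:162]=0;m[216:]=0
    m=cv2.morphologyEx(cv2.morphologyEx(m,cv2.MORPH_OPEN,np.ones((2,2))),cv2.MORPH_CLOSE,np.ones((17,17)))
    for c in cv2.findContours(m,cv2.RETR_EXTERNAL,cv2.CHAIN_APPROX_NONE)[0]:
        if cv2.contourArea(c)>40:
            b=np.array([B(atz(p,k,.028))[:2] for k in cv2.boxPoints(cv2.minAreaRect(c))]);print(cv2.contourArea(c),b.mean(0).round(3),np.linalg.norm(np.diff(b,axis=0),axis=1)[:2].round(3))
```

```text
381.0 [ 0.15  -0.014] [0.05 0.07]
378.0 [ 0.15  -0.014] [0.05  0.069]
```

The case lies flat and still in the well: it measures 70 x 50 mm at well height, centred at x = 150 mm and y = -14 mm. The flap shows as shut and the arm is clear. Handing in.

```bash
python3 -c "from rig import *;print(hand_in())"
```

```text
the job is handed in; nothing more can be done
None
```

The orange case lies flat and still in the well of the drop box and the flap hangs shut, with the arm clear; the job is handed in at about 23 s of the 38 s allowed, and no verdict came back.

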